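# Fold down the sprung holding rest and load the regulator first stage

## Task

Get the bright steel regulator first stage (yellow ring) ready to work on. With the rest still empty, press the red roller bar of the sprung rest on the holding stand down past its over-centre point until the rest snaps onto its lower stop, never bearing hard on it; then take the first stage out of the rack and lower it gently, brass spigot first, into the bore of the rest until its shoulder sits flat on the plate. Let go, back away, and leave the other things on the bench where they are.

Things in the scene. Friction and masses are not known exactly. Their poses are not given: they have to be found in the camera images.
- stand: Holding stand, fixed: grey base 140 x 110 mm, steel pillar 28 mm across, 180 mm high. Origin on the bench on the pillar's axis, z up; -x is the way the rest folds out, y is parallel to its hinge. The hinge axis lies at x = -28 mm on a clamp block set by hand and not measured, 100 to 140 mm above the bench: look or feel for it. The block does not slip. Load the stand with no more than 25 N.
- rest (a joint): Sprung aluminium rest, 60 mm wide: 0 parked on its upper stop, forward and 55 degrees above level; 0.96 rad level on its lower stop. The end carries a red roller, a free-turning cross bar 12 mm thick, 56 long, centre 112 mm from the hinge axis. It springs back up until about 0.81, snaps down beyond. Straight down on the parked roller about 10 N starts it; the push fades to nothing at over-centre.
- bore_foot (a point): Point on the bench straight below the bore of the folded-down rest: stand x = -100 mm, y = 0. The bore (28 mm across, right through, 72 mm from the hinge axis) is square to the rest's plate, 10 mm thick. With the rest down the plate is level, its top 5 mm above the hinge axis. The plate takes no more than 25 N from the part put in.
- rack: Grey rack, fixed, 60 x 190 x 45 mm (x, y, z), origin under its centre. Three bores 28 mm in diameter, 30 mm deep, at y = -60, 0 and +60 mm; the two first stages stand in the outer ones, either way round.
- first_stage: Part to load: bright steel, 86 mm high, 0.34 to 0.53 kg, upright, any yaw; origin at the bottom centre of its brass spigot, z along its axis. Spigot 24 mm across, 22 long, lowest 6 mm tapering to 16; shoulder 44 across at z 22 to 30; four ports out to 29 mm at z 35 to 47; round cap 40 across at z 52 to 86 (grip here) with a yellow ring. In the rack the shoulder sits on its top, origin 23 mm above the bench.
- spare_stage: Bystander: a black first stage of the same shape with a blue ring, in the rack's other outer bore; leave it there.
- demand_valve: Bystander: black round demand valve 64 mm across, 30 mm high, with a yellow and white mouth tube out to -x (90 mm from its centre), loose; origin under the round body.
- spanner: Bystander: steel spanner 160 mm long, lying along its x; loose.
- tub: Bystander: white grease tub with blue lid, 48 mm across, 45 mm high, origin under its centre; loose.
- spray: Bystander: white bottle with red cap, 52 mm across, 160 mm high, origin under its centre; loose.
- dish: Bystander: square steel dish 80 x 80 x 22 mm, origin under its centre; loose.
- oring_spacer: Bystander: brass ring 32 mm across, 8 mm high, origin under its centre; loose.
Mind the look-alikes: they are no part of the job. Leave any pink or turquoise look-alike of the stand alone.

How it is judged (in metres and radians):
On the way:
1. the rest has snapped onto its lower stop while the first stage still stands in the rack (value of joint rest above 0.92 rad and z of first_stage in the frame of rack below 0.03 m), for 0.2 s.
At the end, for the whole second after the job is handed in: The rest lies on its lower stop (within 0.04 rad) and the first stage stands in its bore at rest: within 5 mm of the bore's axis, upright within 0.07 rad, spigot down, its weight borne by the rest (value of joint rest above 0.92 rad and horizontal distance between first_stage and bore_foot below 0.005 m and z of first_stage in the frame of stand between 0.075 and 0.13 m and angle between first_stage's own z axis and vertical below 0.07 rad and linear speed of first_stage below 0.01 m/s and contact force between first_stage and stand above 1 N); the robot touches nothing.
It fails at once if the robot bears on the stand or its rest with more than 25 N (contact force between any of the fingers, the arm and stand above 25 N).
It fails at once if the first stage is dropped or forced onto the stand with more than 25 N (contact force between first_stage and stand above 25 N).
It fails at once if the spare first stage is shifted by more than 20 mm, or another bystander by more than 30 mm (distance of spare_stage from where it was at the start of the episode above 0.02 m or distance of any of demand_valve, spanner, tub, spray, dish, oring_spacer from where it was at the start of the episode above 0.03 m).
It also fails if it takes over 64 s, if anything falls off the work surface, if the arm or the gripper's body presses on something with over 40 N, if the wrist force passes 120 N, or if a joint passes its speed limit or range.

## Robot

A 6-joint arm with a two-finger parallel gripper is mounted at the origin on the work surface. World frame = base frame: x ahead of the robot, y to its left, z up, the work surface at z = 0. Lengths are in m, angles in degrees, forces in N, time in s.
With the tool pointing down it reaches from about 0.35 to 0.875 m from the base axis. Payload 4.2 kg.
Tool frame: the origin (TCP) lies on the centre line of the jaws, within the pads' length; the fingertips stand 8 mm ahead of it and the grasp point (between the pads) lies 11 mm behind it; z points along the fingers, y is the direction in which the jaws open and shut (so a half turn about z gives the same grasp; the last joint's range is limited). The gripper opens to 87 mm and grips with 3 to 60 N. Pads are 19 mm wide; open, the fingers measure 117 mm over their backs; the gripper's body (75 mm by 190 mm) begins 51 mm behind the grasp point.
Start: joints at [14.817, 22.042, 0.453, 0, -68.411, -14.817], TCP at [0.625, 0, 0.231] pointing down, gripper open.
Joint ranges: [-179.83, 179.83], [-69.29, 118.12], [-61.27, 80.66], [-181.25, 117.63], [-171.15, -9.14], [-177.46, 177.46]. Speed limits (degrees/s): [159.86, 159.86, 180, 180, 180, 180].

## Interface

Orientations are given as a 3x3 rotation matrix whose columns are the frame's x, y, z axes.
In Python, from station import sense, capture, finish_job, recognise gives the robot as it stands.
- The arm moves only by the tool apply_moves, never from a script. Its argument "plan" is a list that holds one entry, the list of rows, each a list of 7 numbers: the opening in per cent of the stroke, from 0 (shut) to 100 (fully open), then the shift along the world's x, y, z in units of 25 mm (1.0 is 25 mm), then the turn, a rotation vector about the world's x, y, z in rad. A call has 1 to 12 rows; each row shifts and turns the pose as measured when the row begins; what a row does not reach is not made up. A row lasts 1/12 s, in which the tool goes at most 41.7 mm and 7.16 degrees, less where a joint would pass 70% of its speed; a pose out of reach is approached as far as the arm can. A call is refused whole if a number of a shift passes 1 or a number of a turn 0.125, either way. A call with a gripper value outside its range is refused whole. The fingers move at their own pace and stop on an object; the grip force is fixed at half the most. Time passes only in rows, so rows that do not move let the fingers close. It gives the time, the measured TCP pose, the force and the opening at its end, in the units of the state.
- sense(): the state, without advancing time (a new reading comes with each control period).
- capture(name): name is "scene" or "side" or "wrist"; returns a dict with "pixels" (400x640x3 uint8, red, green, blue), "depth" (400x640 float32, m along the optical axis (not along the pixel's ray), 0 where there is no reading), "mtx" (3x3 intrinsics, pixels), "R" (3x3) and "t" (3): a world point X has camera coordinates R X + t; the wrist camera has in their place "mount" (4x4, takes a point from camera to tool coordinates, whose origin is the TCP and whose axes are the flange's). Camera axes: x right, y down, z forward; pixel columns grow to the right and rows downward; lengths in m; the calibration is good to about 2 mm. The wrist camera is an equidistant fisheye: a pixel r from the principal point sees the ray r / f radians off the axis. A picture is of the moment at which its call begins: read the wrist's pose just before it.
- finish_job(): hands the job in, once; it reports no verdict.
Trained networks look in a picture, given as the dict that the camera call returned (one of the last four; its "shot" number tells which), for a name from the list of things; names that differ only in an ending like _2 or _b are one class to them, and where a whole thing is asked for, a point or a joint stands for the part that bears it (a point fixed in the world has none). Each returns a list of dicts, best first, with "score" (0 to 1); they miss things now and then, are a little off and sometimes report something else, mostly with a low value. They report only what shows in the picture. A call takes as long as a camera call. They do not tell look-alikes from the thing itself.
- recognise(label, picture): "at" ([x, y, z] in m, in the coordinates of the camera as it stood for that picture, good to about 4 mm: the middle of the surface that is visible of it).
The state is a dict: "time_s": time; "joints": joint angles; "joint_velocities": joint speeds; "effort": joint torques, N m; "tcp_pos": TCP position; "ee_rot": TCP orientation; "wrist_force": force on the tool from outside, world axes, zero at the start; "moment": the same for the moment, N m; "gripper_width": opening from 0.0 (shut) to 1.0 (fully open).
Only numpy, scipy, OpenCV 4.12 (cv2) and the standard library are available. Lean on these libraries where they do the work, as an engineer would, in place of code of your own. Each camera call takes 0.05 s, during which the arm holds its last target.

## Working session

There is one attempt and no reset: what is moved stays moved. The work goes in short steps, Python scripts to look and compute and a tool call to move; the robot and the scene stay as the last step left them, time stands still between calls to the robot, and variables do not carry over. Pictures are saved under pics/ and viewed, and the job is handed in when it is done.

Besides the shell and the picture viewer there is one more tool, called by a JSON object that holds its "fn" and its "kwargs". apply_moves: Moves the arm, as the interface text tells. Its arguments: {"type":"object","properties":{"plan":{"type":"array","items":{"type":"array","items":{"type":"array","items":{"type":"number"}}}}},"required":["plan"]}

```bash
ls; mkdir -p pics; cat > h.py <<'E'
import numpy as np,cv2
from station import sense,capture,finish_job,recognise
def save(p,n):
    cv2.imwrite(f'pics/{n}.png',p['pixels'][:,:,::-1])
def w(p,X): return p['R'].T@(np.array(X)-p['t'])
def cloud(p):
    d=p['depth'];v,u=np.mgrid[:400,:640];K=p['mtx']
    c=np.stack([(u-K[0,2])/K[0,0]*d,(v-K[1,2])/K[1,1]*d,d],-1)
    return (c-p['t'])@p['R']
E
python3 - <<'E'
from h import *
s=sense();print(s)
for n in ['scene','side']:
    p=capture(n);save(p,n+'0');np.savez(''+n+'0.npz',**{k:v for k,v in p.items()})
    for l in ['stand','rest','rack','first_stage','spare_stage','demand_valve','spanner','tub','spray','dish','oring_spacer']:
        print(n,l,[(np.round(w(p,r['at']),3).tolist(),round(r['score'],2)) for r in recognise(l,p)[:3]])
p=capture('wrist');save(p,'wrist0');print(p['mount'],p['mtx'])
E
```

```text
pics
{'time_s': 0.0, 'joints': array([ 1.48149987e+01,  2.20916025e+01,  3.80122701e-01, -2.85391375e-02,
       -6.84112806e+01, -1.48162334e+01]), 'joint_velocities': array([ 0.00464122,  0.10461952, -0.08556101, -0.00285138,  0.07455824,
       -0.0566896 ]), 'effort': array([ 5.69075401e-04, -3.90661991e+01,  1.87403029e+01,  4.22001421e+00,
        1.09914420e-02, -1.81494070e-04]), 'tcp_pos': array([6.24417859e-01, 1.21864283e-06, 2.29454233e-01]), 'ee_rot': array([[-2.05207789e-04, -9.99997581e-01, -2.18973164e-03],
       [-9.99999974e-01,  2.05427427e-04, -1.00079309e-04],
       [ 1.00528898e-04,  2.18971105e-03, -9.99997598e-01]]), 'wrist_force': array([-0.28107191,  0.49668232,  0.12185184]), 'moment': array([-0.01179788, -0.00706075,  0.01653463]), 'gripper_width': 0.9994806153090778}
scene stand [([0.562, 0.155, 0.012], 0.92), ([0.334, 0.234, 0.125], 0.8), ([0.417, -0.208, 0.069], 0.63)]
scene rest [([0.378, -0.223, 0.178], 0.8), ([0.314, 0.223, 0.177], 0.64)]
scene rack [([0.619, -0.168, 0.044], 0.86)]
scene first_stage [([0.615, -0.229, 0.11], 0.97)]
scene spare_stage
[... 731 characters left out ...]
0.422, -0.027, 0.006], 0.33)]
side demand_valve [([0.479, -0.424, 0.029], 0.55)]
side spanner [([0.422, -0.025, 0.005], 0.62)]
side tub [([0.696, 0.008, 0.044], 0.52), ([0.523, 0.143, 0.213], 0.36)]
side spray [([0.563, 0.377, 0.083], 0.72)]
side dish [([0.471, 0.422, 0.001], 0.84)]
side oring_spacer []
[[-4.59246370e-04 -9.53374501e-01 -3.01789414e-01  8.44295964e-02]
 [ 9.99999833e-01 -5.43856351e-04  1.96337188e-04 -8.18971651e-04]
 [-3.51312958e-04 -3.01789273e-01  9.53374591e-01 -1.53561980e-01]
 [ 0.00000000e+00  0.00000000e+00  0.00000000e+00  1.00000000e+00]] [[309.70691629   0.         316.68089948]
 [  0.         309.70691629 197.77840301]
 [  0.           0.           1.        ]]
```

View pics/scene0.png

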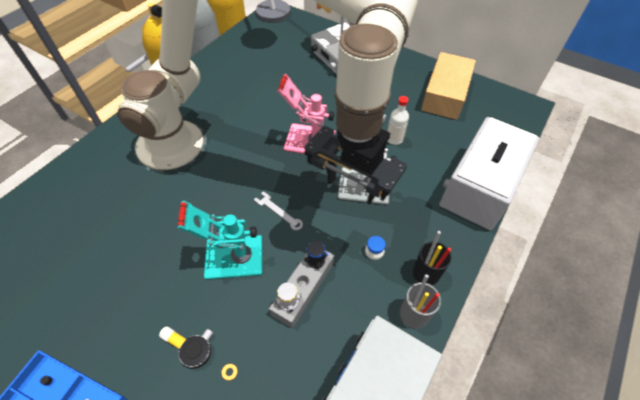

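View pics/side0.png

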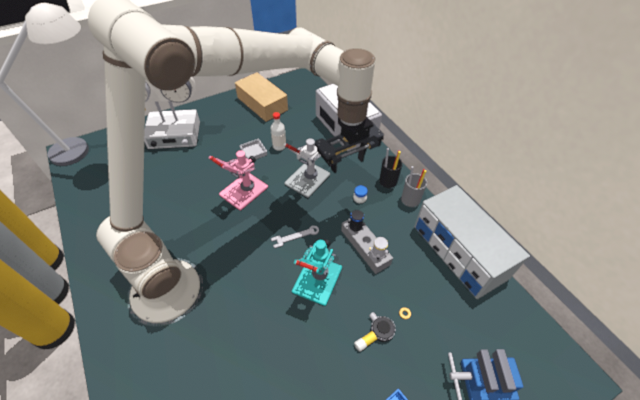

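View pics/wrist0.png

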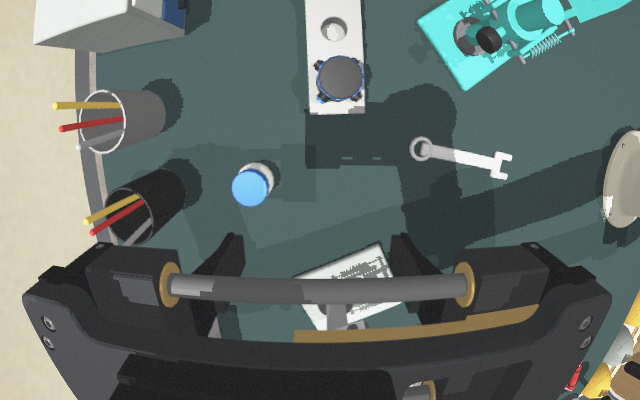

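The grey stand (side view, about (308,175)) is the real one, with its red roller at (293,148). The pink and turquoise stands are the look-alikes. The yellow-ringed stage is in the rack's -y bore. Next I measure the stand from the point clouds.

```bash
cat > a.py <<'E'
from h import *
for n in ['side','scene']:
    p=dict(np.load(n+'0.npz'));C=cloud(p);P=p['pixels'].astype(int)
    m=(p['depth']>0)&(abs(C[...,0]-.55)<.14)&(abs(C[...,1]-.16)<.12)&(C[...,2]<.26)
    red=m&(P[...,0]>120)&(P[...,1]<70)&(P[...,2]<70)&(C[...,2]>.1)
    print(n,'red',red.sum(),np.round(C[red][:60:3],3).tolist())
    b=m&(C[...,2]>.006)&(C[...,2]<.05)&(P.min(-1)>60)
    q=C[b][:,:2].astype(np.float32)
    print('base',len(q),np.median(C[b][:,2]) if len(q) else 0, cv2.minAreaRect(q), cv2.boxPoints(cv2.minAreaRect(q)))
    hh=m&(C[...,2]>.165)&(C[...,2]<.2)&(P.min(-1)>60)&~red
    print('top',hh.sum(),np.round(C[hh].mean(0),3),np.round(np.percentile(C[hh],[5,95],axis=0),3))
    x=p['pixels'][90:230,230:380] if n=='side' else p['pixels'][100:220,290:430]
    cv2.imwrite(f'pics/{n}z.png',cv2.resize(x,None,fx=5,fy=4,interpolation=2)[:,:,::-1])
E
python3 a.py
```

```text
side red 9 [[0.505, 0.168, 0.224], [0.509, 0.161, 0.223], [0.51, 0.156, 0.222]]
base 880 0.01521698376912154 ((0.5321537256240845, 0.1526443064212799), (0.21002916991710663, 0.27016234397888184), 83.12189483642578) [[0.38546842 0.06456248]
 [0.65368646 0.03220851]
 [0.678839   0.24072614]
 [0.410621   0.2730801 ]]
top 89 [0.582 0.17  0.178] [[0.538 0.131 0.167]
 [0.609 0.196 0.191]]
scene red 0 []
base 779 0.014488894364088777 ((0.5803190469741821, 0.1779537945985794), (0.13954949378967285, 0.10964681208133698), 25.411102294921875) [[0.49376956 0.1975321 ]
 [0.5408201  0.09849338]
 [0.66686857 0.15837549]
 [0.619818   0.25741422]]a.py:11: RuntimeWarning: Mean of empty slice.
  print('top',hh.sum(),np.round(C[hh].mean(0),3),np.round(np.percentile(C[hh],[5,95],axis=0),3))
  ret = um.true_divide(
Traceback (most recent call last):
  File "a.py", line 11, in <module>
    print('top',hh.sum(),np.round(C[hh].mean(0),3),np.round(np.percentile(C[hh],[5,95],axis=0),3))
                                                            ~~~~~~~~~~~~~^^^^^^^^^^^^^^^^^^^^^
IndexError: index -1 is out of bounds for axis 0 with size 0
```

View pics/sidez.png

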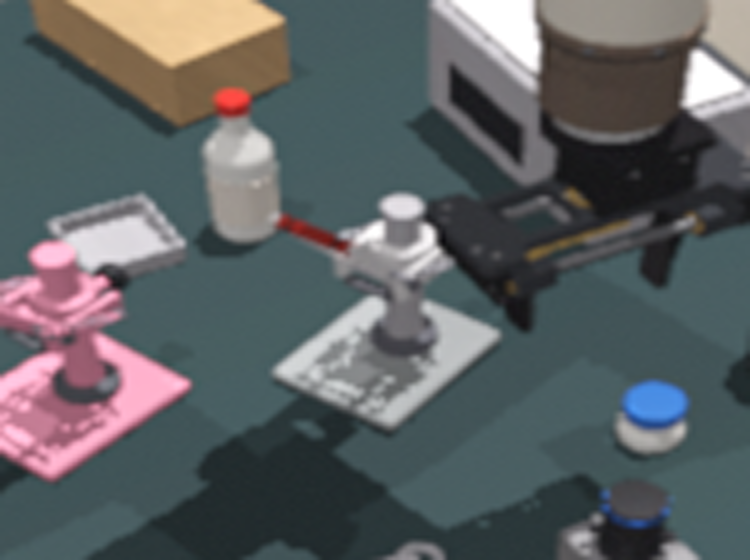

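Rough base from the scene view: yaw about 25°, centre (0.58, 0.178). I'll move the arm off the stand for a clear look.

{"fn": "apply_moves", "kwargs": {"plan": [[[100,-0.8,-0.5,0.9,0,0,0],[100,-0.8,-0.5,0.9,0,0,0],[100,-0.8,-0.5,0.9,0,0,0],[100,-0.8,-0.5,0.9,0,0,0],[100,-0.8,-0.5,0.9,0,0,0],[100,-0.8,-0.5,0.9,0,0,0],[100,-0.8,-0.5,0.9,0,0,0],[100,0,0,0,0,0,0],[100,0,0,0,0,0,0]]]}}

```text
time_s: 2.0
tcp_pos: [0.4765, -0.0908, 0.392]
ee_rot: [[0.001, -1.0, -0.004], [-1.0, -0.001, -0.002], [0.002, 0.004, -1.0]]
wrist_force: [-0.1, 0.3, -0.7]
gripper_width: 0.997
```

```bash
cat > b.py <<'E'
from h import *
for n in ['scene','side']:
    p=capture(n);save(p,n+'1');np.savez(''+n+'1.npz',**p)
    for l in ['stand','rest','dish']:
        print(n,l,[(np.round(w(p,r['at']),3).tolist(),round(r['score'],2)) for r in recognise(l,p)[:4]])
    C=cloud(p);P=p['pixels'].astype(int)
    m=(p['depth']>0)&(abs(C[...,0]-.55)<.14)&(abs(C[...,1]-.16)<.11)&(C[...,2]<.26)
    red=m&(P[...,0]>100)&(P[...,0]>2*P[...,1])&(P[...,0]>2*P[...,2])&(C[...,2]>.1)
    print('red',red.sum(),np.round(C[red].mean(0),3)); print(np.round(C[red][::max(1,red.sum()//14)],3).tolist())
    b=m&(C[...,2]>.006)&(C[...,2]<.03)&(P.min(-1)>60)&(abs(C[...,0]-.58)<.1)
    q=C[b][:,:2].astype(np.float32)
    print('base',len(q), cv2.minAreaRect(q))
    hh=m&(C[...,2]>.165)&(C[...,2]<.2)&(P.min(-1)>60)&~red
    print('top',hh.sum(),np.round(C[hh],3)[::4].tolist())
    x=p['pixels'][90:230,230:380] if n=='side' else p['pixels'][100:220,290:430]
    cv2.imwrite(f'pics/{n}z1.png',cv2.resize(x,None,fx=5,fy=4,interpolation=2)[:,:,::-1])
E
python3 b.py
```

```text
scene stand [([0.377, 0.24, 0.009], 0.9), ([0.58, 0.172, 0.025], 0.68), ([0.415, -0.207, 0.069], 0.66)]
scene rest [([0.378, -0.223, 0.177], 0.8), ([0.54, 0.158, 0.186], 0.7), ([0.294, 0.244, 0.192], 0.47)]
scene dish [([0.461, 0.417, 0.008], 0.77)]
red 65 [0.515 0.149 0.222]
[[0.504, 0.171, 0.223], [0.505, 0.168, 0.223], [0.507, 0.165, 0.222], [0.507, 0.16, 0.223], [0.507, 0.157, 0.223], [0.508, 0.155, 0.221], [0.51, 0.151, 0.222], [0.512, 0.147, 0.223], [0.513, 0.146, 0.222], [0.515, 0.142, 0.223], [0.514, 0.141, 0.22], [0.522, 0.146, 0.22], [0.523, 0.139, 0.223], [0.523, 0.139, 0.22], [0.526, 0.133, 0.223], [0.527, 0.132, 0.221], [0.529, 0.129, 0.221]]
base 1413 ((0.5796422958374023, 0.1795070469379425), (0.14085106551647186, 0.1114918664097786), 24.157262802124023)
top 326 [[0.518, 0.184, 0.2], [0.523, 0.175, 0.199], [0.525, 0.177, 0.196], [0.526, 0.176, 0.193], [0.527, 0.167, 0.198], [0.529, 0.187, 0.183], [0.529, 0.176, 0.188], [0.533, 0.192, 0.177], [0.531, 0.172, 0.189], [0.534, 0.189, 0.176], [0.532, 0.176, 0.183], [0.536, 0.192, 0.171], [0.531, 0.173, 0.181], [0.537, 0.185,
[... 1464 characters left out ...]
.146, 0.168], [0.553, 0.137, 0.168], [0.561, 0.143, 0.168], [0.56, 0.141, 0.166]]
side stand [([0.403, -0.201, 0.011], 0.96), ([0.58, 0.172, 0.012], 0.84), ([0.351, 0.241, 0.016], 0.57)]
side rest [([0.37, -0.23, 0.206], 0.74), ([0.306, 0.217, 0.193], 0.7)]
side dish [([0.47, 0.423, 0.004], 0.82), ([0.698, 0.007, 0.04], 0.17)]
red 0 [nan nan nan]
[]
base 707 ((0.5798712968826294, 0.17881149053573608), (0.15856225788593292, 0.2106189727783203), 11.512919425964355)
top 6 [[0.607, 0.202, 0.177], [0.593, 0.199, 0.177]]b.py:9: RuntimeWarning: Mean of empty slice.
  print('red',red.sum(),np.round(C[red].mean(0),3)); print(np.round(C[red][::max(1,red.sum()//14)],3).tolist())
  ret = um.true_divide(
```

View pics/scene1.png

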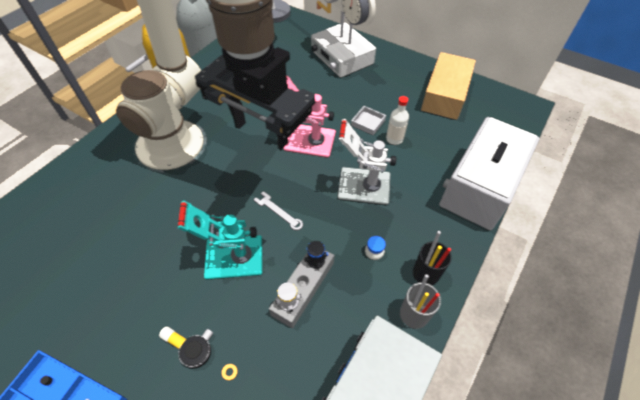

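View pics/scenez1.png

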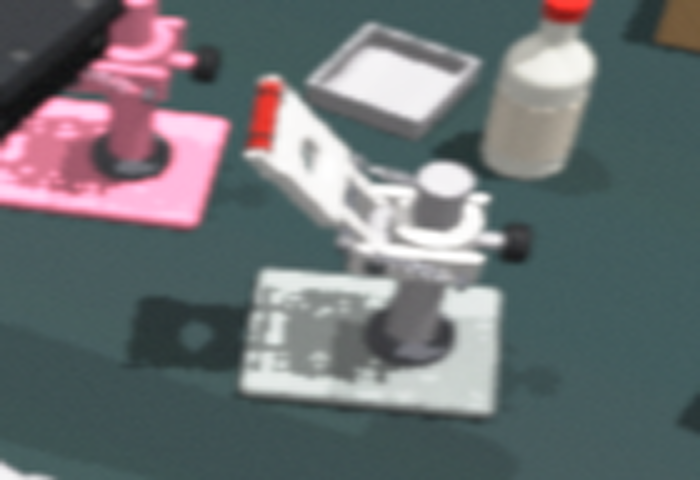

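View pics/sidez1.png

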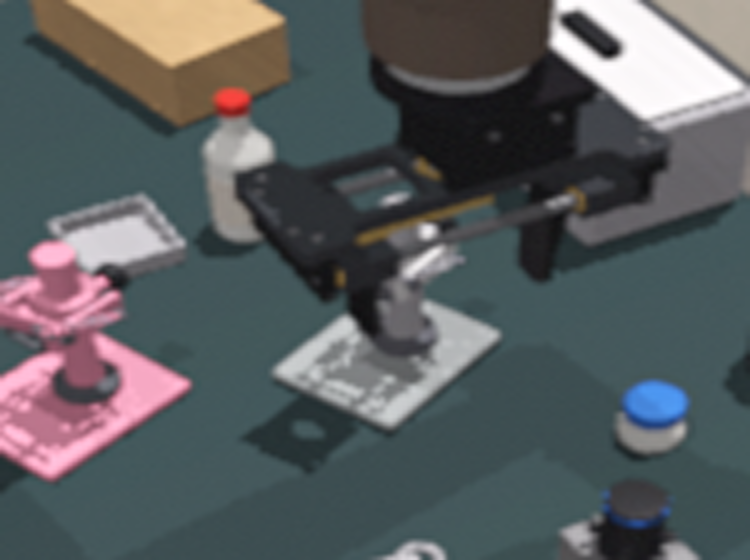

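```bash
cat > c.py <<'E'
from h import *
from scipy.optimize import minimize
p=dict(np.load('scene1.npz'));C=cloud(p);P=p['pixels'].astype(int)
cam=p['R'].T@-p['t'];print('cam',cam)
m=(p['depth']>0)&(abs(C[...,0]-.57)<.12)&(abs(C[...,1]-.17)<.1)&(C[...,2]<.26)
b=m&(C[...,2]>.009)&(C[...,2]<.02)&(P.min(-1)>50)
for pc in (C[b][:,:2],):
    q=pc.astype(np.float32);print(cv2.minAreaRect(q))
# z of base
o=np.array([.598,.1875]);a=np.radians(24.2)
T=np.array([[np.cos(a),np.sin(a)],[-np.sin(a),np.cos(a)]])
X=C[m];L=np.c_[(X[:,:2]-o)@T.T,X[:,2]]
t=L[(L[:,2]>.174)&(L[:,2]<.186)&(np.hypot(L[:,0],L[:,1])<.02)]
print('top',len(t),t.mean(0),np.ptp(t,axis=0))
pl=L[(L[:,0]<-.045)&(L[:,0]>-.085)&(abs(L[:,1])<.028)&(L[:,2]>.14)]
s=np.sin(np.radians(55));c=np.cos(np.radians(55))
d=((pl[:,0]+.028)*s-.005)/c+pl[:,2]
print('h',len(pl),np.percentile(d,[5,25,50,75,95]), 'y',np.percentile(pl[:,1],[1,50,99]))
cov=np.polyfit(pl[:,0],pl[:,2],1);print('slope deg',np.degrees(np.arctan(cov[0])))
r=C[m&(P[...,0]>100)&(P[...,0]>2*P[...,1])&(P[...,0]>2*P[...,2])&(C[...,2]>.1)]
rl=np.c_[(r[:,:2]-o)@T.T,r[:,2]];print('roller',rl.mean(0),rl.min(0),rl.max(0))
E
python3 c.py
```

```text
cam [ 0.8439579  -0.46812941  0.91421604]
((0.5796422958374023, 0.1795070469379425), (0.14085106551647186, 0.1114918664097786), 24.157262802124023)
top 86 [-0.00022645 -0.00100052  0.17891911] [0.02536006 0.02661092 0.00856545]
h 276 [0.11143102 0.12119637 0.12481113 0.12605379 0.12748743] y [-0.02781047  0.00160192  0.02692966]
slope deg -54.790577690635885
roller [-0.09137624 -0.0013966   0.22204571] [-0.09682659 -0.02772493  0.21802497] [-0.08673909  0.02703819  0.22542694]
```

Stand fit: origin about (0.598, 0.1875), yaw 24.2°, hinge height about 0.126 m, roller on the axis. Next I close the gripper, turn the jaws parallel to the hinge and go above the roller.

{"fn": "apply_moves", "kwargs": {"plan": [[[0,0.13,0.95,0,0,0,-0.115],[0,0.13,0.95,0,0,0,-0.115],[0,0.13,0.95,0,0,0,-0.115],[0,0.13,0.95,0,0,0,-0.115],[0,0.13,0.95,0,0,0,-0.115],[0,0.13,0.95,0,0,0,-0.115],[0,0.13,0.95,0,0,0,-0.115],[0,0.13,0.95,0,0,0,-0.115],[0,0.13,0.95,0,0,0,-0.115],[0,0.13,0.95,0,0,0,-0.115],[0,0,0,0,0,0,0],[0,0,0,0,0,0,0]]]}}

```text
time_s: 3.4
tcp_pos: [0.512, 0.1614, 0.3805]
ee_rot: [[-0.933, -0.358, -0.023], [-0.358, 0.934, 0.007], [0.019, 0.014, -1.0]]
wrist_force: [-0.7, -0.3, 0.2]
gripper_width: 0.178
```

```bash
cat > st.py <<'E'
from h import *
o=np.array([.598,.1875]);a=np.radians(24.2)
T=np.array([[np.cos(a),np.sin(a)],[-np.sin(a),np.cos(a)]])
s=sense();t=s['tcp_pos'];l=T@(t[:2]-o)
Y=s['ee_rot'][:,1]
print(round(s['time_s'],2),'tcp',t.round(4),'stand',l.round(4),'tip z',round(t[2]-.008,4),'yawY',np.degrees(np.arctan2(Y[1],Y[0])).round(2),'z',s['ee_rot'][:,2].round(4),'F',s['wrist_force'].round(2),s['gripper_width'])
E
python3 st.py
```

```text
3.4 tcp [0.512  0.1614 0.3805] stand [-0.0891  0.0115] tip z 0.3725 yawY 110.98 z [-0.0226  0.0066 -0.9997] F [-0.69 -0.27  0.24] 0.1781760415181726
```

{"fn": "apply_moves", "kwargs": {"plan": [[[0,-0.07,-0.28,-0.6,-0.003,-0.011,0.028],[0,-0.07,-0.28,-0.9,-0.003,-0.011,0.028],[0,0,0,-0.9,0,0,0],[0,0,0,-0.9,0,0,0],[0,0,0,-0.9,0,0,0],[0,0,0,-0.3,0,0,0],[0,0,0,0,0,0,0],[0,0,0,0,0,0,0]]]}}

```text
time_s: 4.07
tcp_pos: [0.5085, 0.1427, 0.2633]
ee_rot: [[-0.908, -0.42, 0.0], [-0.42, 0.908, -0.003], [0.001, -0.003, -1.0]]
wrist_force: [0.4, -0.5, 0.4]
gripper_width: 0.003
```

```bash
python3 st.py; python3 - <<'E'
from h import *
p=capture('scene');save(p,'scene2')
cv2.imwrite('pics/scenez2.png',cv2.resize(p['pixels'][60:220,270:430],None,fx=4,fy=3.5,interpolation=2)[:,:,::-1])
E
```

```text
4.07 tcp [0.5085 0.1427 0.2633] stand [-0.1    -0.0042] tip z 0.2553 yawY 114.82 z [ 1.0e-04 -3.1e-03 -1.0e+00] F [ 0.41 -0.52  0.45] 0.0032051417714869163
```

View pics/scenez2.png

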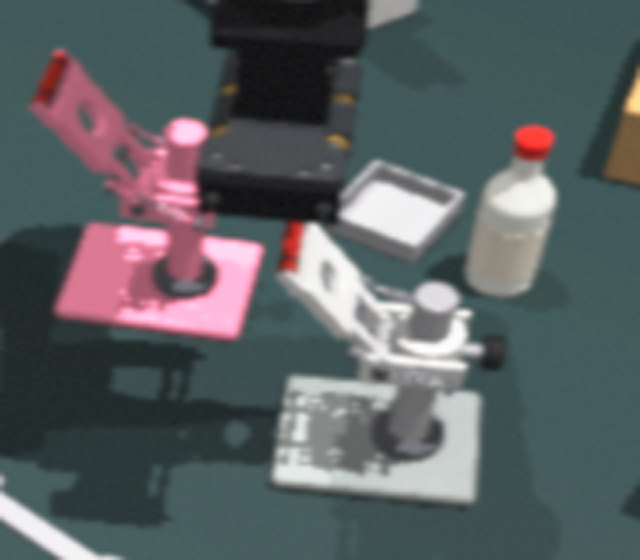

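{"fn": "apply_moves", "kwargs": {"plan": [[[0,0.02,0.1,-0.4,0,0,0],[0,0,0.05,-0.3,0,0,0],[0,0,0,-0.2,0,0,0],[0,0,0,-0.15,0,0,0],[0,0,0,-0.1,0,0,0],[0,0,0,-0.1,0,0,0]]]}}

```text
time_s: 4.62
tcp_pos: [0.5118, 0.1482, 0.2342]
ee_rot: [[-0.907, -0.421, 0.009], [-0.421, 0.907, 0.002], [-0.009, -0.003, -1.0]]
wrist_force: [0.2, 0.1, -0.0]
gripper_width: 0.005
```

```bash
python3 st.py
```

```text
4.62 tcp [0.5118 0.1482 0.2342] stand [-0.0947 -0.0005] tip z 0.2262 yawY 114.89 z [ 0.0094  0.0016 -1.    ] F [ 0.2   0.14 -0.01] 0.005282005982593275
```

{"fn": "apply_moves", "kwargs": {"plan": [[[0,-0.05,-0.02,-0.1,0,0,0],[0,-0.08,-0.04,-0.12,0,0,0],[0,-0.08,-0.04,-0.12,0,0,0]]]}}

```text
time_s: 4.87
tcp_pos: [0.5102, 0.1473, 0.2302]
ee_rot: [[-0.906, -0.423, 0.021], [-0.423, 0.906, 0.005], [-0.021, -0.004, -1.0]]
wrist_force: [-1.7, 0.7, 12.1]
gripper_width: 0.007
```

```bash
python3 st.py
```

```text
4.87 tcp [0.5102 0.1473 0.2302] stand [-0.0966 -0.0006] tip z 0.2222 yawY 115.04 z [ 0.0208  0.0049 -0.9998] F [-1.69  0.7  12.12] 0.007291200312760939
```

{"fn": "apply_moves", "kwargs": {"plan": [[[0,-0.12,-0.05,-0.16,0,0,0],[0,-0.14,-0.06,-0.16,0,0,0]]]}}

```text
time_s: 5.03
tcp_pos: [0.509, 0.147, 0.2297]
ee_rot: [[-0.904, -0.426, 0.039], [-0.426, 0.905, 0.011], [-0.04, -0.006, -0.999]]
wrist_force: [0.2, 1.4, 10.3]
gripper_width: -0.001
```

```bash
python3 st.py
```

```text
5.03 tcp [0.509  0.147  0.2297] stand [-0.0978 -0.0005] tip z 0.2217 yawY 115.22 z [ 0.0386  0.011  -0.9992] F [ 0.19  1.37 10.33] -0.0005581237288278365
```

{"fn": "apply_moves", "kwargs": {"plan": [[[0,-0.15,-0.07,-0.2,-0.008,0.025,0],[0,-0.2,-0.09,-0.22,-0.008,0.025,0]]]}}

```text
time_s: 5.2
tcp_pos: [0.505, 0.145, 0.2274]
ee_rot: [[-0.903, -0.43, 0.007], [-0.43, 0.903, 0.002], [-0.007, -0.002, -1.0]]
wrist_force: [0.6, 0.5, 9.4]
gripper_width: 0.008
```

```bash
python3 st.py
```

```text
5.2 tcp [0.505  0.145  0.2274] stand [-0.1022 -0.0006] tip z 0.2194 yawY 115.44 z [ 0.0069  0.0016 -1.    ] F [0.64 0.48 9.44] 0.008347245696189404
```

{"fn": "apply_moves", "kwargs": {"plan": [[[0,-0.2,-0.09,-0.26,-0.003,0.014,-0.004],[0,-0.2,-0.09,-0.28,-0.003,0.014,-0.004],[0,-0.2,-0.09,-0.28,-0.003,0.014,0]]]}}

```text
time_s: 5.45
tcp_pos: [0.4968, 0.1411, 0.2175]
ee_rot: [[-0.905, -0.426, -0.013], [-0.426, 0.905, 0.0], [0.011, 0.006, -1.0]]
wrist_force: [-0.5, 0.1, 7.7]
gripper_width: 0.006
```

```bash
python3 st.py
```

```text
5.45 tcp [0.4968 0.1411 0.2175] stand [-0.1113 -0.0008] tip z 0.2095 yawY 115.21 z [-1.290e-02  4.000e-04 -9.999e-01] F [-0.46  0.14  7.74] 0.005596121856188285
```

{"fn": "apply_moves", "kwargs": {"plan": [[[0,-0.16,-0.07,-0.3,0,-0.004,0],[0,-0.16,-0.07,-0.32,0,0,0],[0,-0.14,-0.06,-0.32,0,0.006,0],[0,-0.14,-0.06,-0.32,0,0.006,0]]]}}

```text
time_s: 5.78
tcp_pos: [0.4875, 0.1369, 0.195]
ee_rot: [[-0.903, -0.43, 0.0], [-0.43, 0.903, 0.008], [-0.003, 0.007, -1.0]]
wrist_force: [-0.9, 0.2, 4.7]
gripper_width: 0.008
```

```bash
python3 st.py
```

```text
5.78 tcp [0.4875 0.1369 0.195 ] stand [-0.1216 -0.0009] tip z 0.187 yawY 115.44 z [ 0.      0.0076 -1.    ] F [-0.92  0.25  4.75] 0.007850605325476247
```

{"fn": "apply_moves", "kwargs": {"plan": [[[0,-0.17,-0.08,-0.32,-0.003,0.004,-0.004],[0,-0.17,-0.07,-0.32,-0.003,0.004,-0.004],[0,-0.14,-0.06,-0.3,0,0.004,-0.004],[0,-0.1,-0.05,-0.25,0,0.004,0],[0,-0.06,-0.02,-0.2,0,0,0]]]}}

```text
time_s: 6.2
tcp_pos: [0.4717, 0.1296, 0.1601]
ee_rot: [[-0.908, -0.418, -0.01], [-0.419, 0.908, 0.004], [0.008, 0.008, -1.0]]
wrist_force: [0.5, 0.3, 1.2]
gripper_width: 0.007
```

```bash
python3 st.py
```

```text
6.2 tcp [0.4717 0.1296 0.1601] stand [-0.1389 -0.001 ] tip z 0.1521 yawY 114.74 z [-0.0105  0.0036 -0.9999] F [0.48 0.35 1.19] 0.007001960237409414
```

{"fn": "apply_moves", "kwargs": {"plan": [[[0,-0.03,-0.01,-0.15,-0.002,-0.006,0],[0,0,0,-0.12,0,0,0],[0,0,0,-0.12,0,0,0],[0,0,0,0,0,0,0]]]}}

```text
time_s: 6.53
tcp_pos: [0.4682, 0.1282, 0.1459]
ee_rot: [[-0.909, -0.418, -0.011], [-0.418, 0.909, -0.002], [0.011, 0.003, -1.0]]
wrist_force: [-0.4, -0.7, 0.1]
gripper_width: 0.009
```

```bash
python3 st.py; python3 - <<'E'
from h import *
p=capture('scene');save(p,'scene3')
cv2.imwrite('pics/scenez3.png',cv2.resize(p['pixels'][60:220,270:430],None,fx=4,fy=3.5,interpolation=2)[:,:,::-1])
E
```

```text
6.53 tcp [0.4682 0.1282 0.1459] stand [-0.1427 -0.0009] tip z 0.1379 yawY 114.68 z [-0.011  -0.0016 -0.9999] F [-0.39 -0.69  0.1 ] 0.00863213246535139
```

View pics/scenez3.png

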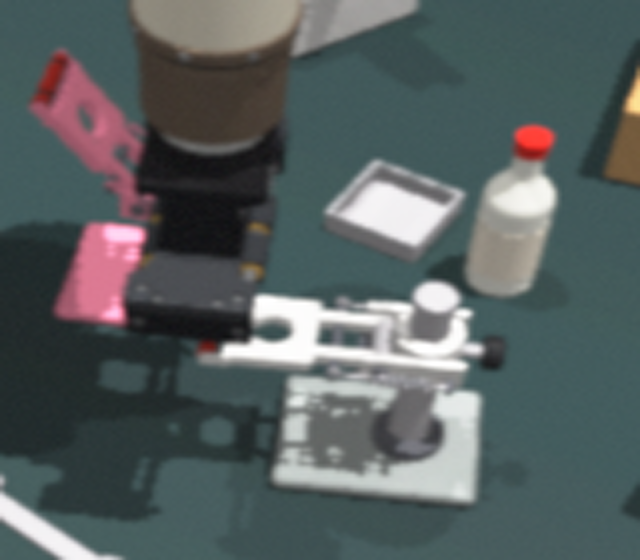

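The force has faded to zero and the rest looks level. I lift off and look.

{"fn": "apply_moves", "kwargs": {"plan": [[[0,0,0,0.6,0,-0.011,0],[0,0,0,0.9,0,0,0],[0,0,0,0.9,0,0,0],[0,0,0,0.9,0,0,0],[50,0.4,-0.9,0.9,0,0,0],[100,0.4,-0.9,0.6,0,0,0],[100,0.4,-0.9,0.4,0,0,0],[100,0.4,-0.9,0,0,0,0],[100,0.4,-0.9,0,0,0,0],[100,0.4,-0.9,0,0,0,0],[100,0,0,0,0,0,0]]]}}

```text
time_s: 7.5
tcp_pos: [0.5313, -0.0125, 0.3001]
ee_rot: [[-0.906, -0.423, 0.026], [-0.423, 0.906, -0.001], [-0.023, -0.012, -1.0]]
wrist_force: [0.3, 0.1, -0.6]
gripper_width: 0.452
```

```bash
python3 st.py; cat > d.py <<'E'
from h import *
import sys
o=np.array([.598,.1875]);a=np.radians(24.2)
T=np.array([[np.cos(a),np.sin(a)],[-np.sin(a),np.cos(a)]])
p=capture('scene');save(p,'scene4');np.savez('scene4.npz',**p)
for l in ['first_stage','spare_stage','rack','rest']:
    print(l,[(np.round(w(p,r['at']),3).tolist(),round(r['score'],2)) for r in recognise(l,p)[:3]])
C=cloud(p)
m=(p['depth']>0)&(abs(C[...,0]-.53)<.14)&(abs(C[...,1]-.16)<.11)&(C[...,2]<.2)
X=C[m];L=np.c_[(X[:,:2]-o)@T.T,X[:,2]]
pl=L[(L[:,0]<-.075)&(L[:,0]>-.13)&(abs(L[:,1])<.032)&(L[:,2]>.1)]
print('plate',len(pl),np.percentile(pl[:,2],[5,50,95]),np.percentile(pl[:,1],[1,99]),np.polyfit(pl[:,0],pl[:,2],1))
# bore: points well below plate seen through
cv2.imwrite('pics/scenez4.png',cv2.resize(p['pixels'][110:220,300:430],None,fx=6,fy=5,interpolation=2)[:,:,::-1])
s=sense();p=capture('wrist');save(p,'wrist4');np.savez('wrist4.npz',tcp=s['tcp_pos'],rot=s['ee_rot'],**p)
for l in ['first_stage','spare_stage','rack','rest']:
    print(l,[(np.round(s['ee_rot']@(p['mount'][:3,:3]@np.array(r['at'])+p['mount'][:3,3])+s['tcp_pos'],3).tolist(),round(r['score'],2)) for r in recognise(l,p)[:3]])
E
python3 d.py
```

```text
7.5 tcp [ 0.5313 -0.0125  0.3001] stand [-0.1429 -0.1551] tip z 0.2921 yawY 115.03 z [ 0.0258 -0.0012 -0.9997] F [ 0.26  0.12 -0.64] 0.45242762558989336
first_stage [([0.616, -0.23, 0.11], 0.86), ([0.621, -0.174, 0.044], 0.29)]
spare_stage [([0.609, -0.114, 0.102], 0.68), ([0.428, -0.025, 0.009], 0.42)]
rack [([0.622, -0.173, 0.044], 0.63)]
rest [([0.523, 0.152, 0.131], 0.85), ([0.379, -0.225, 0.177], 0.64)]
plate 363 [0.12166768 0.12960492 0.13205694] [-0.03155544  0.03024863] [-0.00542652  0.12828527]
first_stage [([0.6, -0.217, 0.101], 0.74)]
spare_stage [([0.598, -0.106, 0.108], 0.71)]
rack [([0.487, -0.411, 0.03], 0.73), ([0.586, -0.166, 0.041], 0.57)]
rest [([0.503, 0.142, 0.126], 0.95), ([0.313, 0.223, 0.181], 0.58), ([0.404, -0.199, 0.128], 0.57)]
```

View pics/scenez4.png

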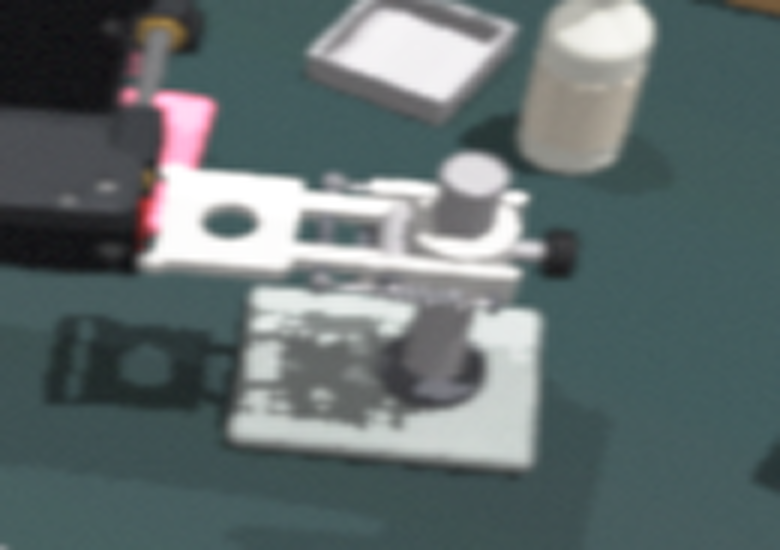

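View pics/wrist4.png

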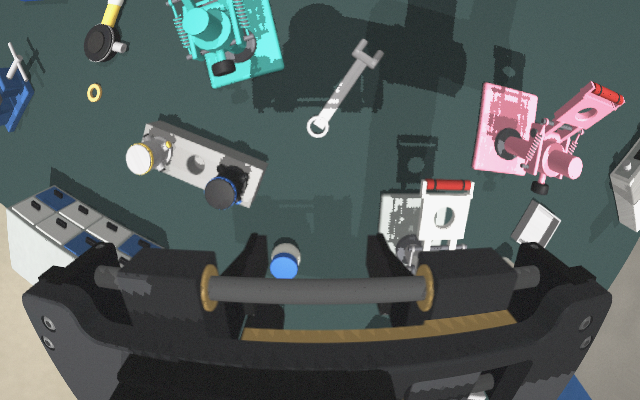

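The rest is down and level, with its plate at z ≈ 0.130. Now for precise positions of the bore and the cap.

```bash
cat > e.py <<'E'
from h import *
p=dict(np.load('scene4.npz'));C=cloud(p);P=p['pixels'].astype(int);K=p['mtx']
def ray(p,u,v,z):
    d=p['R'].T@np.array([(u-K[0,2])/K[0,0],(v-K[1,2])/K[1,1],1]);c=-p['R'].T@p['t'];return c+d*(z-c[2])/d[2]
# bore: dark pixels within plate
g=P.min(-1)[140:170,322:356]
dark=(g<150).astype(np.uint8)
n,lab,st,ce=cv2.connectedComponentsWithStats(dark)
for i in range(1,n):
    if 20<st[i,4]<200: print('comp',st[i],ce[i]+[322,140],ray(p,ce[i][0]+322,ce[i][1]+140,.130))
m=(p['depth']>0)
for nm,(x,y) in dict(first=(.605,-.23),spare=(.605,-.113)).items():
    k=m&(np.hypot(C[...,0]-x,C[...,1]-y)<.04)&(C[...,2]>.103)&(C[...,2]<.118)
    q=C[k][:,:2];z=np.median(C[k][:,2])
    (cx,cy),r=cv2.minEnclosingCircle(q.astype(np.float32));print(nm,len(q),z,q.mean(0),(cx,cy),r)
k=m&(abs(C[...,0]-.61)<.08)&(abs(C[...,1]+.17)<.14)&(C[...,2]>.038)&(C[...,2]<.05)
print('rack',cv2.minAreaRect(C[k][:,:2].astype(np.float32)))
# wrist
q=dict(np.load('wrist4.npz'));M=q['mount'];K2=q['mtx'];R=q['rot'];t=q['tcp']
def wray(u,v,z):
    a=np.array([u-K2[0,2],v-K2[1,2]])/K2[0,0];th=np.hypot(*a);d=np.r_[a/th*np.sin(th),np.cos(th)]
    D=R@M[:3,:3]@d;c=R@M[:3,3]+t;return c+D*(z-c[2])/D[2]
g=q['pixels'].min(-1)[200:236,425:466]
n,lab,st,ce=cv2.connectedComponentsWithStats((g<150).astype(np.uint8))
for i in range(1,n):
    if 40<st[i,4]<600: print('wcomp',st[i],ce[i]+[425,200],wray(ce[i][0]+425,ce[i][1]+200,.130))
print('cap wrist',wray(139,159,.109))
x=q['pixels'][120:250,100:260];cv2.imwrite('pics/wz4.png',cv2.resize(x,None,fx=4.5,fy=4.5,interpolation=2)[:,:,::-1])
x=p['pixels'][220:340,250:350];cv2.imwrite('pics/sz4.png',cv2.resize(x,None,fx=5,fy=5,interpolation=2)[:,:,::-1])
E
python3 e.py
```

```text
comp [ 10   0  24   8 125] [345.248 142.352] [0.50415671 0.19110487 0.13      ]
comp [12 11  9  7 42] [337.80952381 154.14285714] [0.50920428 0.14483475 0.13      ]
comp [27 13  7  6 35] [352.54285714 155.54285714] [0.54368444 0.1615448  0.13      ]
first 281 0.10836389788995558 [ 0.60929868 -0.22751823] (0.6086241006851196, -0.22623077034950256) 0.0209458377212286
spare 230 0.10858499425793489 [ 0.60447596 -0.10804397] (0.6038248538970947, -0.10736553370952606) 0.02044600620865822
rack ((0.6057145595550537, -0.16658684611320496), (0.061131369322538376, 0.19086217880249023), 2.391676902770996)
wcomp [ 16   7  13  21 147] [448.15646259 217.34013605] [0.50639639 0.14911428 0.13      ]
cap wrist [ 0.60785903 -0.22501621  0.109     ]
```

View pics/wz4.png

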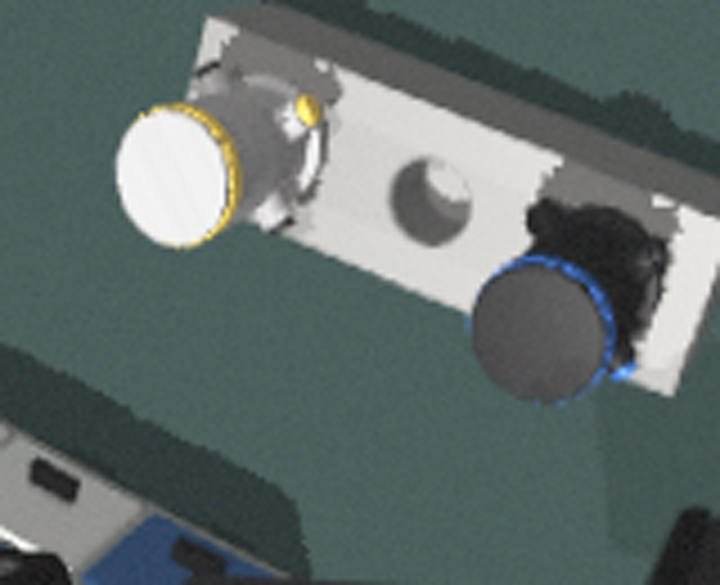

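View pics/sz4.png

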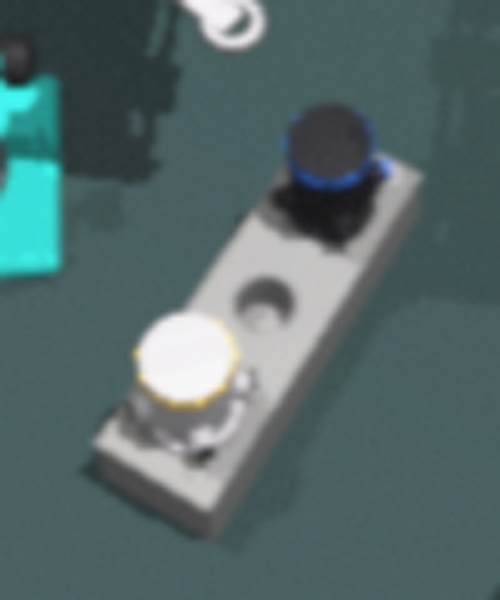

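{"fn": "apply_moves", "kwargs": {"plan": [[[100,0.34,-0.92,0,0,0.009,0],[100,0.34,-0.92,0,0,0.009,0],[100,0.34,-0.92,0,0,0.009,0],[100,0.34,-0.92,0,0,0,0],[100,0.34,-0.92,-0.2,0,0,0],[100,0.34,-0.92,-0.4,0,0,0],[100,0.34,-0.92,-0.6,0,0,0],[100,0.34,-0.92,-0.8,0,0,0],[100,0.3,-0.9,-0.8,0,0,0],[100,0,0,-0.6,0,0,0],[100,0,0,0,0,0,0],[100,0,0,0,0,0,0]]]}}

```text
time_s: 9.0
tcp_pos: [0.609, -0.221, 0.2097]
ee_rot: [[-0.899, -0.437, -0.004], [-0.437, 0.899, -0.0], [0.004, 0.001, -1.0]]
wrist_force: [0.6, 0.4, 1.5]
gripper_width: 0.999
```

```bash
python3 st.py
```

```text
9.0 tcp [ 0.609  -0.221   0.2097] stand [-0.1574 -0.3771] tip z 0.2017 yawY 115.94 z [-3.8e-03 -4.0e-04 -1.0e+00] F [0.64 0.4  1.5 ] 0.9994057080200051
```

{"fn": "apply_moves", "kwargs": {"plan": [[[100,-0.01,-0.12,-0.5,0,0,-0.01],[100,-0.01,-0.1,-0.9,0,-0.003,-0.01],[100,0,0,-0.9,0,0,0],[100,0,0,-0.9,0,0,0],[100,0,0,-0.9,0,0,0],[100,0,0,-0.6,0,0,0],[100,0,0,0,0,0,0],[100,0,0,0,0,0,0]]]}}

```text
time_s: 9.67
tcp_pos: [0.615, -0.2216, 0.1015]
ee_rot: [[-0.903, -0.429, 0.019], [-0.429, 0.903, -0.006], [-0.015, -0.014, -1.0]]
wrist_force: [0.2, 0.8, 0.5]
gripper_width: 0.998
```

```bash
python3 st.py
```

```text
9.67 tcp [ 0.615  -0.2216  0.1015] stand [-0.1522 -0.3801] tip z 0.0935 yawY 115.38 z [ 0.019  -0.006  -0.9998] F [0.24 0.84 0.52] 0.9977922020768271
```

{"fn": "apply_moves", "kwargs": {"plan": [[[100,-0.13,-0.1,-0.2,0.003,0.01,0],[100,-0.13,-0.09,-0.2,0.003,0.01,0],[100,0,0,-0.1,0,0,0],[100,0,0,0,0,0,0]]]}}

```text
time_s: 10.0
tcp_pos: [0.6114, -0.2261, 0.0942]
ee_rot: [[-0.902, -0.431, 0.007], [-0.431, 0.902, -0.001], [-0.005, -0.004, -1.0]]
wrist_force: [0.2, 0.1, 0.4]
gripper_width: 1.0
```

```bash
python3 st.py; python3 - <<'E'
from h import *
p=capture('wrist');save(p,'wrist5')
E
```

```text
10.0 tcp [ 0.6114 -0.2261  0.0942] stand [-0.1573 -0.3827] tip z 0.0862 yawY 115.55 z [ 0.0066 -0.0014 -1.    ] F [0.21 0.12 0.45] 0.9997711884862975
```

View pics/wrist5.png

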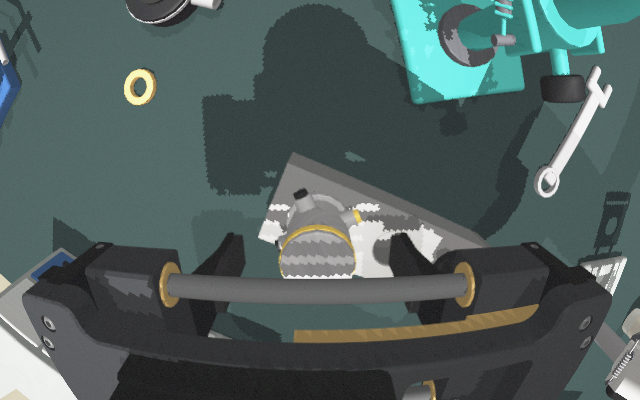

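The cap (about (317,255)) is centred between the fingers. I make the last few millimetres of correction and close.

{"fn": "apply_moves", "kwargs": {"plan": [[[100,-0.11,-0.01,-0.25,0,0.006,0],[100,-0.03,0,-0.1,0,0,0],[100,0,0,0,0,0,0]]]}}

```text
time_s: 10.3
tcp_pos: [0.6083, -0.2268, 0.0862]
ee_rot: [[-0.902, -0.431, 0.003], [-0.431, 0.902, -0.002], [-0.002, -0.003, -1.0]]
wrist_force: [0.7, 0.1, 0.3]
gripper_width: 0.999
```

```bash
python3 st.py
```

```text
10.3 tcp [ 0.6083 -0.2268  0.0862] stand [-0.1605 -0.3821] tip z 0.0782 yawY 115.54 z [ 0.0028 -0.002  -1.    ] F [0.72 0.05 0.27] 0.9991746079663518
```

{"fn": "apply_moves", "kwargs": {"plan": [[[30,0,0,0,0,0,0],[30,0,0,0,0,0,0],[30,0,0,0,0,0,0],[30,0,0,0,0,0,0],[30,0,0,0,0,0,0],[30,0,0,0,0,0,0],[30,0,0,0,0,0,0],[30,0,0,0,0,0,0],[30,0,0,0,0,0,0]]]}}

```text
time_s: 11.05
tcp_pos: [0.6084, -0.227, 0.0862]
ee_rot: [[-0.902, -0.431, 0.003], [-0.431, 0.902, -0.002], [-0.002, -0.003, -1.0]]
wrist_force: [0.3, -0.0, 0.0]
gripper_width: 0.452
```

```bash
python3 st.py
```

```text
11.05 tcp [ 0.6084 -0.227   0.0862] stand [-0.1604 -0.3824] tip z 0.0782 yawY 115.55 z [ 0.003  -0.0024 -1.    ] F [ 0.27 -0.04  0.05] 0.4517384593938223
```

The opening of 39 mm matches the 40 mm cap. I lift straight up.

{"fn": "apply_moves", "kwargs": {"plan": [[[20,0,0,0,0,0,0],[20,0,0,0.15,0,0,0],[20,0,0,0.3,0,0,0],[20,0,0,0.5,0,0,0],[20,0,0,0.7,0,0,0],[20,0,0,0.9,0,0,0],[20,0,0,0.9,0,0,0],[20,0,0,0.9,0,0,0],[20,0,0,0.9,0,0,0],[20,0,0,0.9,0,0,0],[20,0,0,0.6,0,0,0],[20,0,0,0,0,0,0]]]}}

```text
time_s: 12.05
tcp_pos: [0.5997, -0.2238, 0.2548]
ee_rot: [[-0.904, -0.428, -0.018], [-0.428, 0.904, 0.007], [0.013, 0.014, -1.0]]
wrist_force: [0.3, 0.2, -2.9]
gripper_width: 0.454
```

```bash
python3 st.py; python3 - <<'E'
from h import *
p=capture('scene');save(p,'scene6')
E
```

```text
12.05 tcp [ 0.5997 -0.2238  0.2548] stand [-0.1671 -0.3759] tip z 0.2468 yawY 115.33 z [-0.0179  0.0067 -0.9998] F [ 0.29  0.17 -2.87] 0.45376347520136945
```

View pics/scene6.png

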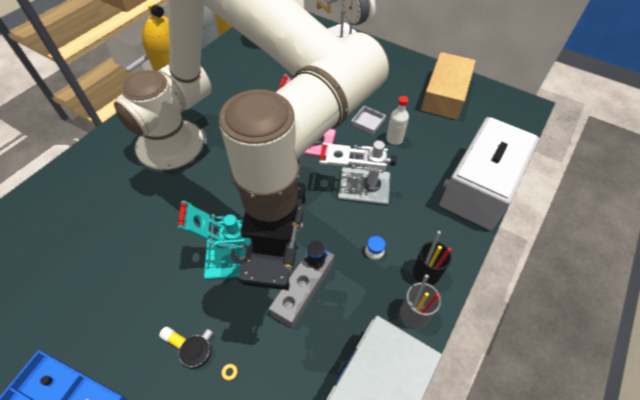

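The stage is out and the rack bore at (288,300) is empty. I carry it high toward the stand.

{"fn": "apply_moves", "kwargs": {"plan": [[[20,-0.1,0.4,0.4,-0.002,-0.006,0],[20,-0.2,0.7,0.4,-0.002,-0.006,0],[20,-0.25,0.9,0.2,-0.002,-0.006,0],[20,-0.25,0.95,0,0,0,0],[20,-0.25,0.95,0,0,0,0],[20,-0.25,0.95,0,0,0,0],[20,-0.25,0.95,0,0,0,0],[20,-0.25,0.95,0,0,0,0],[20,-0.25,0.95,0,0,0,0],[20,-0.25,0.95,0,0,0,0],[20,-0.25,0.95,0,0,0,0],[20,-0.2,0.95,0,0,0,0]]]}}

```text
time_s: 13.1
tcp_pos: [0.5125, 0.0524, 0.261]
ee_rot: [[-0.908, -0.418, -0.038], [-0.419, 0.908, 0.006], [0.031, 0.021, -0.999]]
wrist_force: [0.8, 0.0, -2.7]
gripper_width: 0.454
```

```bash
python3 st.py
```

```text
13.1 tcp [0.5125 0.0524 0.261 ] stand [-0.1333 -0.0881] tip z 0.253 yawY 114.72 z [-0.0376  0.0063 -0.9993] F [ 0.82  0.05 -2.73] 0.45386940050744823
```

{"fn": "apply_moves", "kwargs": {"plan": [[[20,0,0.8,0.2,-0.002,-0.013,0],[20,0,0.7,0.2,-0.002,-0.013,0],[20,0,0.6,0,-0.002,-0.012,0],[20,0,0.5,0,0,0,0],[20,0,0.4,0,0,0,0],[20,0,0.2,0,0,0,0],[20,0,0,0,0,0,0],[20,0,0,0,0,0,0]]]}}

```text
time_s: 13.77
tcp_pos: [0.5015, 0.1412, 0.2629]
ee_rot: [[-0.905, -0.425, -0.017], [-0.425, 0.905, -0.004], [0.017, 0.004, -1.0]]
wrist_force: [0.1, -0.7, -3.9]
gripper_width: 0.452
```

```bash
python3 st.py;python3 - <<'E'
from h import *
for n in ['side','scene']:
    p=capture(n);save(p,n+'7');np.savez(n+'7.npz',**p)
    x=p['pixels'][90:200,240:370] if n=='side' else p['pixels'][90:200,300:430]
    cv2.imwrite(f'pics/{n}z7.png',cv2.resize(x,None,fx=6,fy=5,interpolation=2)[:,:,::-1])
s=sense();p=capture('wrist');save(p,'wrist7');np.savez('wrist7.npz',tcp=s['tcp_pos'],rot=s['ee_rot'],**p)
E
```

```text
13.77 tcp [0.5015 0.1412 0.2629] stand [-0.107  -0.0027] tip z 0.2549 yawY 115.16 z [-0.0173 -0.004  -0.9998] F [ 0.13 -0.71 -3.93] 0.45205517604515516
```

View pics/scenez7.png

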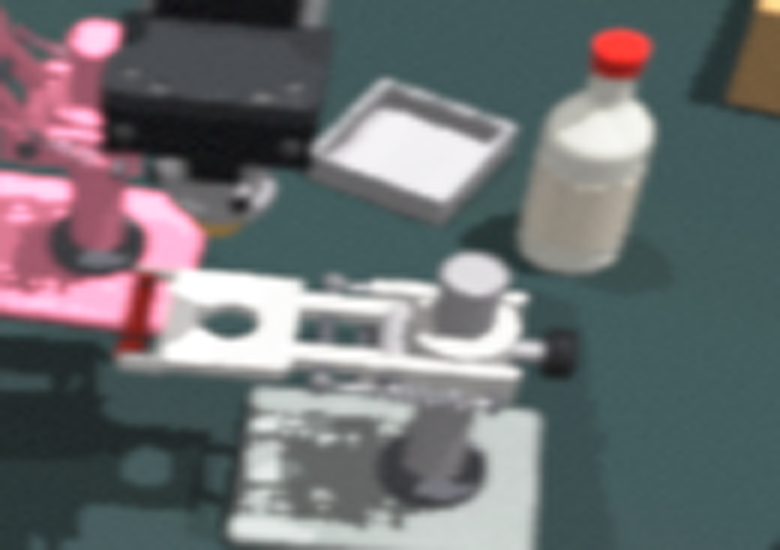

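View pics/sidez7.png

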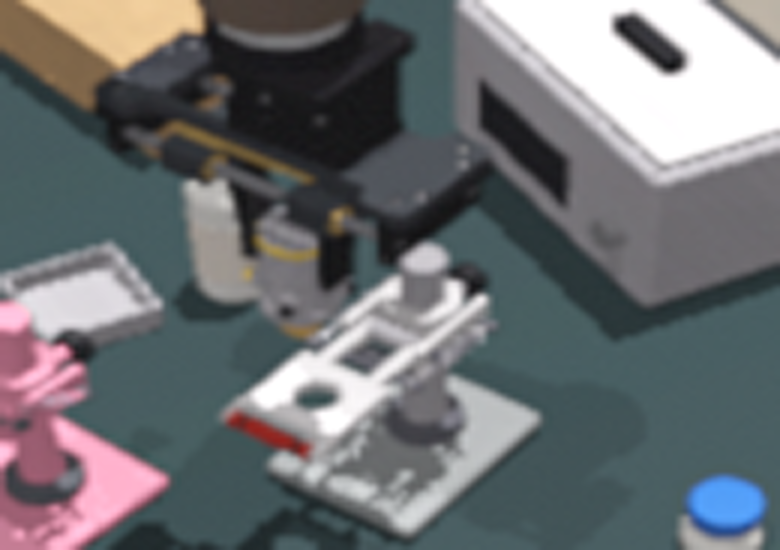

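View pics/wrist7.png

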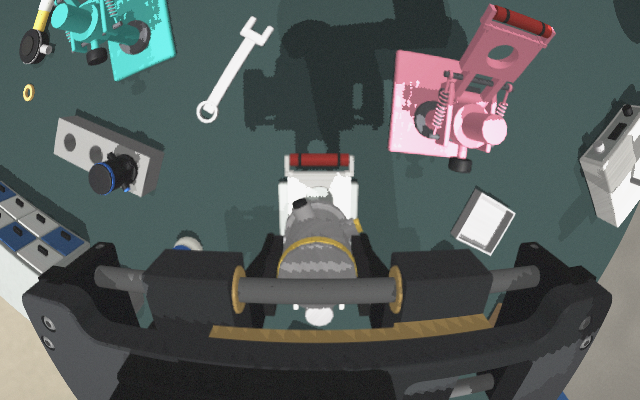

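```bash
cat > f.py <<'E'
from h import *
o=np.array([.598,.1875]);a=np.radians(24.2)
T=np.array([[np.cos(a),np.sin(a)],[-np.sin(a),np.cos(a)]])
for n in ['scene','side']:
    p=dict(np.load(n+'7.npz'));C=cloud(p);P=p['pixels'].astype(int);K=p['mtx']
    L=np.concatenate([(C[...,:2]-o)@T.T,C[...,2:]],-1)
    def ray(u,v,z):
        d=p['R'].T@np.array([(u-K[0,2])/K[0,0],(v-K[1,2])/K[1,1],1]);c=-p['R'].T@p['t'];X=c+d*(z-c[2])/d[2];return np.r_[T@(X[:2]-o),X[2]]
    near=(p['depth']>0)&(abs(L[...,0]+.1)<.07)&(abs(L[...,1])<.05)&(L[...,2]>.1)&(L[...,2]<.145)
    red=near&(P[...,0]>90)&(P[...,0]>2*P[...,1])&(P[...,0]>2*P[...,2])
    print(n,'red',red.sum(),L[red].mean(0).round(4),L[red].min(0).round(4),L[red].max(0).round(4))
    pl=near&(P.min(-1)>150)&(abs(L[...,2]-.129)<.005)&(L[...,0]>-.13)&(L[...,0]<-.075)
    print('plate',pl.sum(),np.median(L[pl][:,2]),np.percentile(L[pl][:,1],[0,2,98,100]).round(4))
    # resample top-view orthophoto at z=.130
    xs=np.arange(-.15,-.05,.0005);ys=np.arange(-.04,.04,.0005)
    X,Y=np.meshgrid(xs,ys)
    W=np.stack([X,Y],-1)@T+o;W=np.concatenate([W,np.full(X.shape+(1,),.130)],-1)
    c=W@p['R'].T+p['t'];u=(c[...,0]/c[...,2]*K[0,0]+K[0,2]).astype(np.float32);v=(c[...,1]/c[...,2]*K[1,1]+K[1,2]).astype(np.float32)
    im=cv2.remap(p['pixels'],u,v,cv2.INTER_CUBIC)
    im=cv2.resize(im,None,fx=3.5,fy=3.5)
    # expected bore circle
    cv2.circle(im,(int((-.1+.15)/.0005*3.5),int(.04/.0005*3.5)),int(.014/.0005*3.5),(0,255,0),1)
    cv2.imwrite(f'pics/ortho_{n}.png',im[:,:,::-1])
E
python3 f.py
```

```text
scene red 44 [-0.1387 -0.0046  0.1303] [-0.1432 -0.0287  0.1265] [-0.1342  0.0213  0.1339]
plate 320 0.12981172317412326 [-0.0335 -0.0307  0.0296  0.033 ]
side red 31 [-0.1427 -0.0005  0.1287] [-0.1463 -0.0255  0.1231] [-0.1377  0.0228  0.1343]
plate 199 0.13005905984478727 [-0.0351 -0.0328  0.0278  0.0288]
```

View pics/ortho_scene.png

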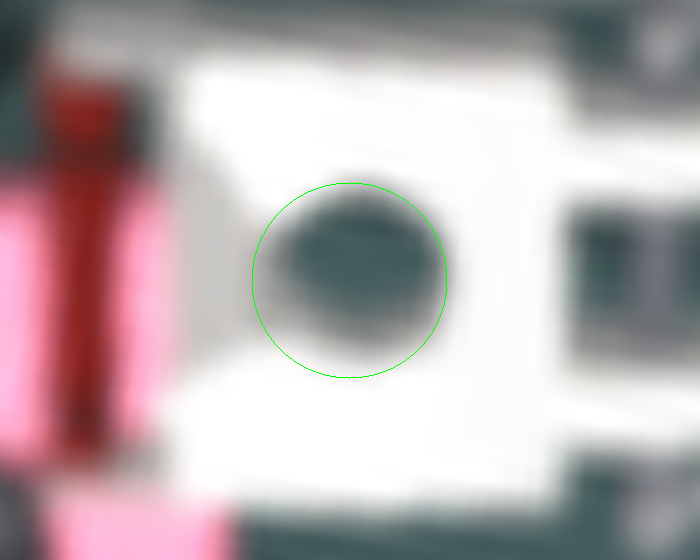

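View pics/ortho_side.png

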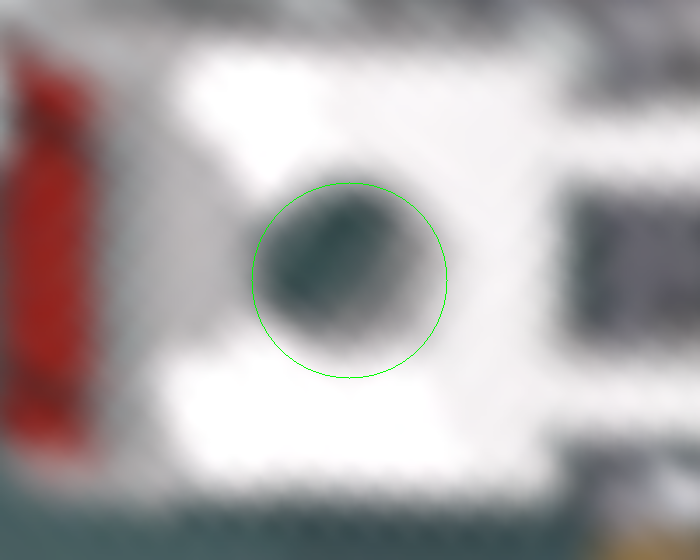

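The bore agrees with the geometry to within 1–2 mm, so the target axis is about (0.5075, 0.146). I correct position and tilt, then lower to just above the plate.

{"fn": "apply_moves", "kwargs": {"plan": [[[20,0.08,0.06,-0.2,0.001,-0.006,0],[20,0.08,0.06,-0.4,0.001,-0.006,0],[20,0.08,0.06,-0.4,0.001,-0.006,0],[20,0,0,-0.3,0,0,0],[20,0,0,-0.3,0,0,0],[20,0,0,-0.2,0,0,0],[20,0,0,0,0,0,0],[20,0,0,0,0,0,0]]]}}

```text
time_s: 14.58
tcp_pos: [0.5092, 0.1419, 0.2152]
ee_rot: [[-0.908, -0.419, 0.004], [-0.419, 0.908, -0.001], [-0.003, -0.002, -1.0]]
wrist_force: [0.0, -0.3, -3.3]
gripper_width: 0.451
```

```bash
python3 st.py
```

```text
14.58 tcp [0.5092 0.1419 0.2152] stand [-0.0997 -0.0052] tip z 0.2072 yawY 114.76 z [ 3.9e-03 -5.0e-04 -1.0e+00] F [ 0.03 -0.34 -3.34] 0.45094312675128373
```

{"fn": "apply_moves", "kwargs": {"plan": [[[20,-0.06,0.14,-0.2,0,0.002,0],[20,-0.02,0.06,-0.2,0,0.002,0],[20,0,0,-0.1,0,0,0],[20,0,0,0,0,0,0]]]}}

```text
time_s: 14.92
tcp_pos: [0.5077, 0.1478, 0.2026]
ee_rot: [[-0.908, -0.419, 0.002], [-0.419, 0.908, 0.001], [-0.002, -0.0, -1.0]]
wrist_force: [-0.3, -0.3, -4.0]
gripper_width: 0.451
```

```bash
python3 st.py; python3 - <<'E'
from h import *
for n in ['side','scene']:
    p=capture(n);save(p,n+'8')
    x=p['pixels'][90:200,240:370] if n=='side' else p['pixels'][90:200,300:430]
    cv2.imwrite(f'pics/{n}z8.png',cv2.resize(x,None,fx=6,fy=5,interpolation=2)[:,:,::-1])
s=sense();p=capture('wrist');save(p,'wrist8')
E
```

```text
14.92 tcp [0.5077 0.1478 0.2026] stand [-0.0986  0.0008] tip z 0.1946 yawY 114.76 z [ 1.8e-03  7.0e-04 -1.0e+00] F [-0.29 -0.31 -4.01] 0.4514607281586392
```

View pics/scenez8.png

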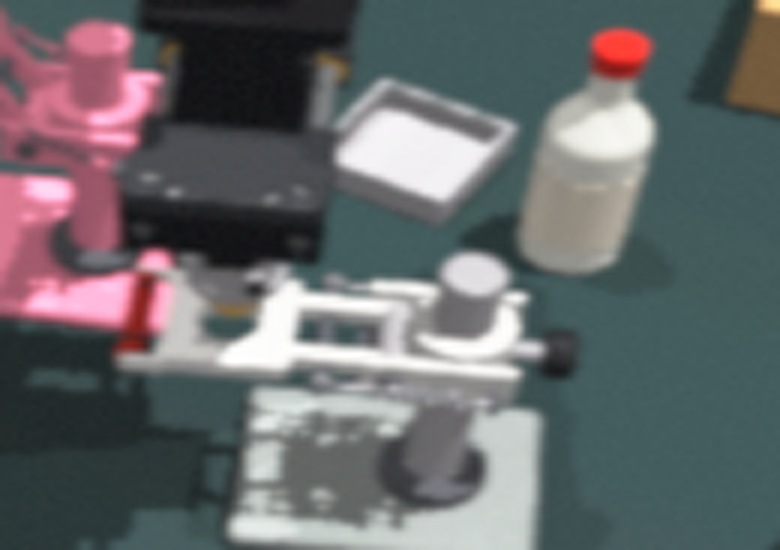

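View pics/sidez8.png

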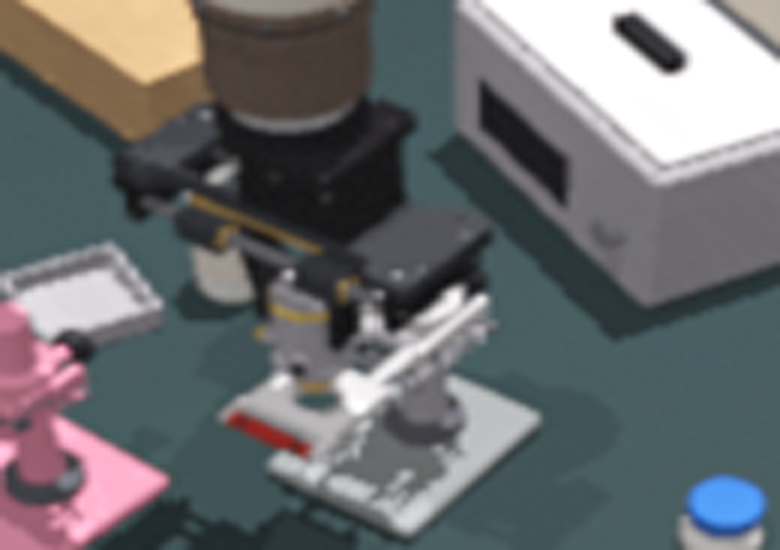

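The spigot sits over the bore in both views. I lower it in small steps and watch the force.

{"fn": "apply_moves", "kwargs": {"plan": [[[20,0,-0.06,-0.1,0,0.002,0],[20,0,0,-0.1,0,0,0],[20,0,0,-0.1,0,0,0],[20,0,0,-0.1,0,0,0],[20,0,0,0,0,0,0]]]}}

```text
time_s: 15.48
tcp_pos: [0.5085, 0.1462, 0.1931]
ee_rot: [[-0.908, -0.419, 0.002], [-0.419, 0.908, 0.002], [-0.003, 0.001, -1.0]]
wrist_force: [-1.1, -0.3, -3.5]
gripper_width: 0.452
```

```bash
python3 st.py
```

```text
15.48 tcp [0.5085 0.1462 0.1931] stand [-0.0986 -0.001 ] tip z 0.1851 yawY 114.76 z [ 0.0023  0.002  -1.    ] F [-1.09 -0.27 -3.46] 0.45185567740627597
```

{"fn": "apply_moves", "kwargs": {"plan": [[[20,-0.03,0,-0.1,0,0.002,0],[20,0,0,-0.1,0,0,0],[20,0,0,-0.1,0,0,0],[20,0,0,0,0,0,0]]]}}

```text
time_s: 15.82
tcp_pos: [0.5076, 0.1461, 0.1847]
ee_rot: [[-0.908, -0.419, -0.0], [-0.419, 0.908, 0.002], [-0.001, 0.002, -1.0]]
wrist_force: [-0.8, -0.0, -3.7]
gripper_width: 0.454
```

```bash
python3 st.py
```

```text
15.82 tcp [0.5076 0.1461 0.1847] stand [-0.0994 -0.0007] tip z 0.1767 yawY 114.74 z [-1.0e-04  1.8e-03 -1.0e+00] F [-0.83 -0.03 -3.66] 0.4540496892210747
```

{"fn": "apply_moves", "kwargs": {"plan": [[[20,0,0,-0.1,0,0,0],[20,0,0,-0.1,0,0,0],[20,0,0,-0.1,0,0,0],[20,0,0,0,0,0,0]]]}}

```text
time_s: 16.15
tcp_pos: [0.5077, 0.1462, 0.1763]
ee_rot: [[-0.908, -0.419, -0.0], [-0.419, 0.908, 0.002], [-0.001, 0.002, -1.0]]
wrist_force: [-0.7, -0.2, -3.1]
gripper_width: 0.449
```

```bash
python3 st.py
```

```text
16.15 tcp [0.5077 0.1462 0.1763] stand [-0.0993 -0.0007] tip z 0.1683 yawY 114.75 z [-1.0e-04  1.8e-03 -1.0e+00] F [-0.66 -0.23 -3.12] 0.4494143084187087
```

Expected seat is at TCP z ≈ 0.171. Finer steps now.

{"fn": "apply_moves", "kwargs": {"plan": [[[20,0,0,-0.08,0,0,0],[20,0,0,-0.06,0,0,0],[20,0,0,-0.05,0,0,0]]]}}

```text
time_s: 16.4
tcp_pos: [0.5079, 0.1463, 0.1714]
ee_rot: [[-0.908, -0.419, 0.001], [-0.419, 0.908, 0.002], [-0.001, 0.001, -1.0]]
wrist_force: [-0.7, 0.7, -1.0]
gripper_width: 0.451
```

```bash
python3 st.py
```

```text
16.4 tcp [0.5079 0.1463 0.1714] stand [-0.0991 -0.0007] tip z 0.1634 yawY 114.76 z [ 5.0e-04  1.9e-03 -1.0e+00] F [-0.66  0.66 -1.  ] 0.4509312565871771
```

{"fn": "apply_moves", "kwargs": {"plan": [[[20,0,0,-0.06,0,0,0],[20,0,0,-0.04,0,0,0]]]}}

```text
time_s: 16.57
tcp_pos: [0.5081, 0.1463, 0.1714]
ee_rot: [[-0.908, -0.42, 0.002], [-0.42, 0.908, 0.001], [-0.002, 0.001, -1.0]]
wrist_force: [-2.3, -0.7, 1.4]
gripper_width: 0.455
```

```bash
python3 st.py
```

```text
16.57 tcp [0.5081 0.1463 0.1714] stand [-0.0989 -0.0007] tip z 0.1634 yawY 114.83 z [ 0.0016  0.0014 -1.    ] F [-2.26 -0.7   1.37] 0.4549134498400176
```

It's seated: z has stopped and the weight is on the plate. I release.

{"fn": "apply_moves", "kwargs": {"plan": [[[47,0,0,0,0,0,0],[55,0,0,0,0,0,0],[75,0,0,0,0,0,0],[75,0,0,0,0,0,0],[75,0,0,0,0,0,0],[75,0,0,0,0,0,0],[75,0,0,0,0,0,0]]]}}

```text
time_s: 17.15
tcp_pos: [0.5116, 0.1476, 0.1745]
ee_rot: [[-0.907, -0.421, 0.011], [-0.421, 0.907, 0.005], [-0.012, -0.0, -1.0]]
wrist_force: [-0.5, -0.4, -0.6]
gripper_width: 0.736
```

```bash
python3 st.py; python3 - <<'E'
from h import *
for n in ['side']:
    p=capture(n);save(p,n+'9')
    x=p['pixels'][90:200,240:370]
    cv2.imwrite(f'pics/{n}z9.png',cv2.resize(x,None,fx=6,fy=5,interpolation=2)[:,:,::-1])
E
```

```text
17.15 tcp [0.5116 0.1476 0.1745] stand [-0.0952 -0.001 ] tip z 0.1665 yawY 114.91 z [ 0.0112  0.0048 -0.9999] F [-0.45 -0.41 -0.61] 0.736282763719072
```

View pics/sidez9.png

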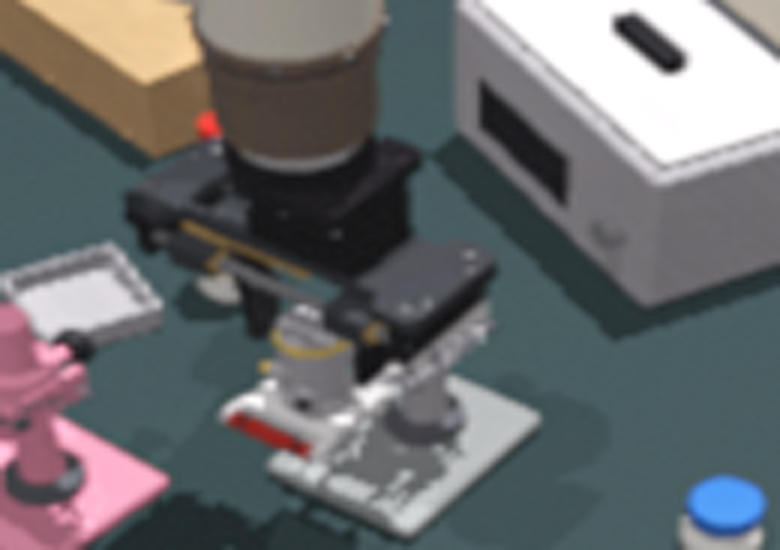

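The part stands upright in the rest. I raise the gripper straight up and then move away.

{"fn": "apply_moves", "kwargs": {"plan": [[[75,0,0,0.2,0,0.005,0],[75,0,0,0.5,0,0.005,0],[75,0,0,0.8,0,0,0],[75,0,0,0.9,0,0,0],[75,0,0,0.9,0,0,0],[75,0,0,0.9,0,0,0],[75,0,-0.6,0.6,0,0,0],[75,-0.2,-0.9,0.3,0,0,0],[75,-0.2,-0.9,0,0,0,0],[75,-0.2,-0.9,0,0,0,0],[75,-0.2,-0.9,0,0,0,0],[75,-0.2,-0.9,0,0,0,0]]]}}

```text
time_s: 18.2
tcp_pos: [0.4858, 0.018, 0.3119]
ee_rot: [[-0.904, -0.428, 0.002], [-0.428, 0.904, 0.004], [-0.003, 0.003, -1.0]]
wrist_force: [0.7, 0.1, 0.7]
gripper_width: 0.751
```

{"fn": "apply_moves", "kwargs": {"plan": [[[75,-0.2,-0.6,0,0,0,0],[75,-0.2,-0.4,0,0,0,0],[75,0,0,0,0,0,0],[75,0,0,0,0,0,0],[75,0,0,0,0,0,0]]]}}

```text
time_s: 18.62
tcp_pos: [0.4741, -0.0115, 0.3143]
ee_rot: [[-0.906, -0.424, 0.004], [-0.424, 0.906, 0.005], [-0.006, 0.002, -1.0]]
wrist_force: [0.6, -0.3, -0.5]
gripper_width: 0.747
```

```bash
python3 st.py; python3 - <<'E'
from h import *
o=np.array([.598,.1875]);a=np.radians(24.2)
T=np.array([[np.cos(a),np.sin(a)],[-np.sin(a),np.cos(a)]])
for n in ['side','scene']:
    p=capture(n);save(p,n+'10')
    x=p['pixels'][90:200,240:370] if n=='side' else p['pixels'][100:210,300:430]
    cv2.imwrite(f'pics/{n}z10.png',cv2.resize(x,None,fx=6,fy=5,interpolation=2)[:,:,::-1])
    C=cloud(p);k=(p['depth']>0)&(np.hypot(C[...,0]-.507,C[...,1]-.146)<.04)&(C[...,2]>.185)&(C[...,2]<.21)
    if k.sum()>5:
        c,r=cv2.minEnclosingCircle(C[k][:,:2].astype(np.float32));print(n,k.sum(),'top z',np.median(C[k][:,2]),'centre',c,r,'stand',T@(np.array(c)-o))
    for l in ['first_stage','spare_stage','spanner','tub','spray','dish','oring_spacer','demand_valve']:
        print(l,[(np.round(w(p,r['at']),3).tolist(),round(r['score'],2)) for r in recognise(l,p)[:1]])
E
```

```text
18.62 tcp [ 0.4741 -0.0115  0.3143] stand [-0.1946 -0.1307] tip z 0.3063 yawY 115.08 z [ 0.0043  0.0046 -1.    ] F [ 0.56 -0.34 -0.48] 0.7468645584077623
side 35 top z 0.19414758809567084 centre (0.5096375346183777, 0.14293025434017181) 0.020806103944778442 stand [-0.09886735 -0.00443115]
first_stage [([0.495, 0.129, 0.155], 0.69)]
spare_stage [([0.596, -0.116, 0.094], 0.73)]
spanner [([0.424, -0.023, 0.007], 0.77)]
tub [([0.697, 0.003, 0.044], 0.52)]
spray [([0.558, 0.386, 0.032], 0.55)]
dish [([0.472, 0.423, 0.004], 0.64)]
oring_spacer [([0.581, -0.413, 0.005], 0.46)]
demand_valve [([0.48, -0.427, 0.029], 0.79)]
scene 181 top z 0.19339632480395255 centre (0.5083562135696411, 0.14631976187229156) 0.020802896469831467 stand [-0.09864663 -0.00081427]
first_stage [([0.51, 0.135, 0.179], 0.9)]
spare_stage [([0.611, -0.117, 0.098], 0.78)]
spanner [([0.429, -0.024, 0.01], 0.83)]
tub [([0.704, 0.003, 0.047], 0.89)]
spray [([0.572, 0.38, 0.085], 0.93)]
dish [([0.46, 0.421, 0.011], 0.81)]
oring_spacer [([0.582, -0.412, 0.005], 0.44)]
demand_valve [([0.705, 0.004, 0.047], 0.72)]
```

View pics/scene10.png

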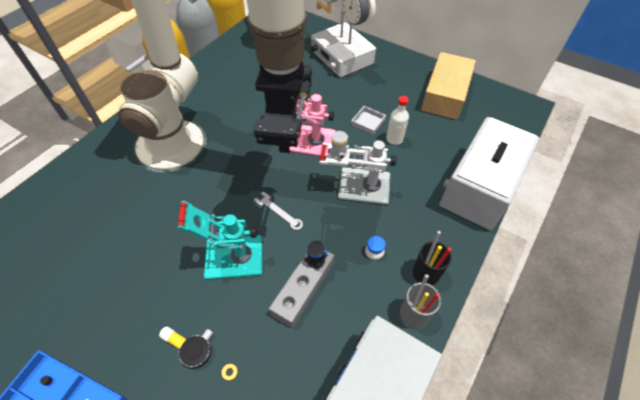

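View pics/scenez10.png

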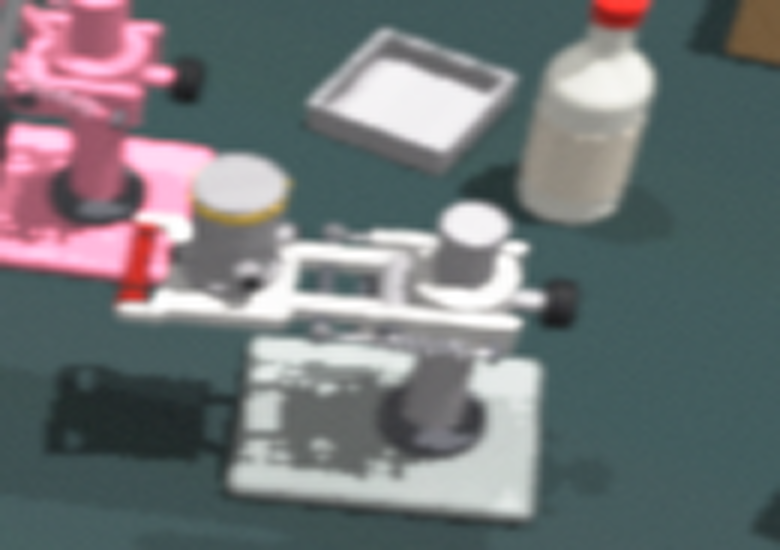

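View pics/sidez10.png

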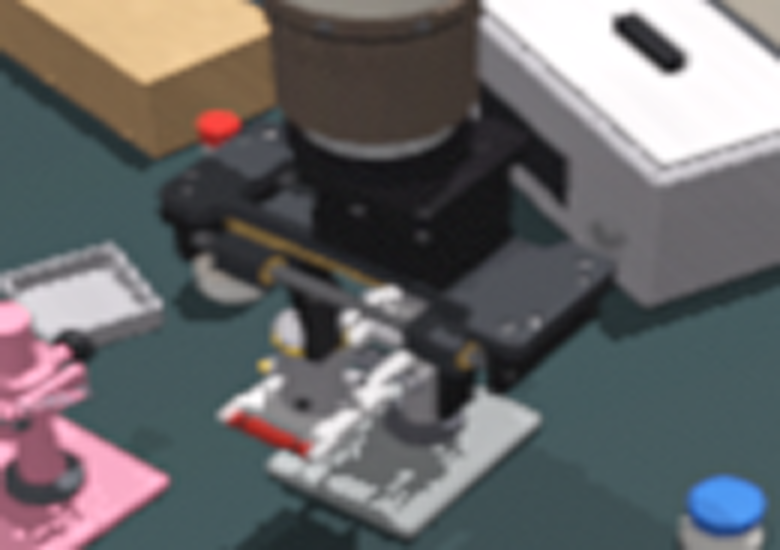

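The rest is level, and the stage is upright and seated: cap top at 0.194 m, as expected. The bystanders haven't moved. Handing in.

```bash
python3 -c "
from station import finish_job
print(finish_job())"
```

```text
the job is handed in; nothing more can be done
None
```

I handed the job in at about 19 s of the 64 s allowed: the rest is folded down and the yellow-ringed first stage stands in its bore. No verdict came back.

**Rest:** I pressed the red roller down with the closed fingertips, following its arc. The highest force I read was about 12 N, and it faded to zero as the rest snapped level. The plate measured flat at z ≈ 0.130 m while the stage was still in the rack.

**First stage:** I lowered it in small steps. The spigot entered without resistance, and it seated with about 5 N on the plate before I let go.

**Last checks:**
- **Height:** the cap top is at 0.194 m against 0.194 m expected, so the shoulder is on the plate.
- **Centring:** in the scene camera the stage is about 1.5 mm from the nominal bore axis. The side camera gave about 4.5 mm from only 35 points, because the gripper blocked most of its view, so I relied on the scene camera.
- **Upright:** I judged this by eye from the scene picture and did not measure the angle.
- **Bystanders:** they show no real movement in the before and after pictures. The network mislabelled the demand valve as the tub in the last scene picture; the side camera and the picture itself show it in place.

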